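# Clamp a circuit board with the ratchet vise

### The arm

A 6-joint arm with a two-finger parallel gripper is mounted at the origin on a cart in front of the work surface, level with it; the furniture and walls round the work are solid. World frame = base frame: x ahead of the robot, y to its left, z up, the work surface at z = 0. Lengths are in mm, angles in rad, forces in N, time in s.
With the tool pointing down it reaches from about 300 to 875 mm from the base axis. Payload 4.2 kg.
Tool frame: the origin (TCP) lies between the finger pads; the fingertips stand arm.tips_ahead ahead of it and the grasp point (between the pads) lies 2 mm behind it (arm.tips_ahead is the distance from the TCP to the fingertips, in mm); z points along the fingers, y is the line along which they close (so a half turn about z gives the same grasp; the last joint's range is limited). The gripper opens to 85 mm and grips with 20 to 120 N. Pads are 22 mm wide; open, the fingers measure 114 mm over their backs; the gripper's body (76 mm by 85 mm) begins 54 mm behind the grasp point. The pads swing forward as they close: fully open they stand 13 mm farther back than shut.
Start: joints at [-1.177, 0.32, 1.565, -0, 1.257, -0.02], TCP at [231.206, -526.482, 248.338] pointing down, gripper open.
Joint ranges: [-3.11, 3.11], [-0.84, 2.01], [0.21, 2.61], [-1.34, 4.49], [0.05, 2.63], [-2.56, 2.56]. Speed limits (rad/s): [2.57, 2.57, 3.14, 3.14, 3.14, 3.14].

### API

Orientations are given as a unit quaternion [x, y, z, w].
In Python, from cell import arm gives the robot as it stands.
- The arm moves only by the shell command python3 -m crank 'ROWS' [FORCE]. ROWS is JSON, a list of rows, each a list of 5 numbers: the shift along the tool's x, y, z in m, then the turn about the tool's z in rad, then the opening, from 0 (shut) to 1 (fully open). A call has exactly 5 rows; each row is the pose to reach, as a shift and turn from the pose commanded when the call began, along the tool's axes at that moment; what a row does not reach only later rows make up. A row lasts 1/12 s, in which the tool goes at most 41.7 mm and 7.16 degrees, less where a joint would pass 70% of its speed; a pose out of reach is approached as far as the arm can. A call with a gripper value outside its range is refused whole. The fingers move at their own pace and stop on an object; FORCE is the grip in N (left out, the last holds). Time passes only in rows, so rows that repeat a pose let the fingers close, or fill a call up. It gives the time, the measured TCP pose, the force, the opening and the grip force at its end, in the units of the state.
- arm.state(): the state, without advancing time (a new reading comes with each control period).
- arm.get_image(name): name is "scene" or "side" or "wrist"; returns the picture (420x560x3 uint8, red, green, blue); there is no depth.
- arm.get_calibration(name): a dict with "intrinsics" (3x3 intrinsics, pixels), "rvec" (rotation vector, rad) and "tvec" (3), from world to camera coordinates, as OpenCV has them; the wrist camera has in their place "tool_from_camera" (4x4, takes a point from camera to tool coordinates, whose origin is the TCP and whose axes are the flange's). Camera axes: x right, y down, z forward; pixel columns grow to the right and rows downward; lengths in mm; the calibration is good to about 2 mm. A picture is of the moment at which its call begins: read the wrist's pose just before it. get_calibration takes no time and is no camera call.
- arm.job_done(): hands the job in; it is judged then, once.
The state is a dict: "t": time; "q": joint angles; "joint_velocities": joint speeds; "effort": joint torques, N m; "tool_pos": TCP position; "eef_rot": TCP orientation; "ft_force": force on the tool from outside, world axes, zero at the start; "moment": the same for the moment, N m; "opening": finger opening in mm; "grip_force": force on a finger pad.
Only numpy, scipy, OpenCV 4.12 (cv2) and the standard library are available. Lean on these libraries where they do the work, as an engineer would, in place of code of your own. Each camera call takes 0.05 s, during which the arm holds its last target. There are 200 camera calls.

### The job

First push the small circuit board along the bed of the blue board vise until it rests against the steel end stop. Then flip the ratchet's red thumb lever over to its other side so that the ratchet tightens, and swing the handle back and forth until the moving jaw has clamped the board tight, its sprung orange pad pressed back by at least half of the gap behind it. Work the jaw only through the handle, and leave the flux bottle, tape and screwdriver where they are.

Things in the scene. Friction and masses are not known exactly. Their poses are not given: they have to be found in the camera images.
- vise: Low blue board vise fixed to the desk. Its frame: origin on the desk on the upright ratchet axis; x away from the robot at yaw 0, y left, z up; mm below are in it. Base plate x -72..+52, y -46..+152, top (the bed) at z 14. Toothed steel wheel under a round steel cover (radius 26, top z 52) at the origin drives the moving jaw by a rack. The handle lies about along -y.
- stop_face (a point): Middle of the steel end stop's near face (vise x +40, y +94, z 24), which the board is pushed against; the stop is 64 mm wide, its top at z 34. The bed in front of it is open at its near end: there are no jaws or walls at vise x below -22.
- fixed_jaw_face (a point): Middle of the fixed jaw's face (vise x +11, y +126, z 26), the plane against which the board is clamped; the jaw is 66 mm long in x (-22..+44), its top at z 38.
- board_centre (a point): Centre of the loose small green board: plate 58 mm (own y) x 45 mm (own x) x 2 mm, 11 mm above the bed on four stand-offs; parts up to 26 mm; 0.05 kg. It lies with its 58 mm side roughly along the vise's x (own +y toward vise -x), 18 to 36 mm short of the stop. At the stop its centre is at vise x about +11; its near edge is 29 mm nearer. Clamped, centre y about +104.
- handle (a joint): Handle angle about the vise's z (rad), stops at -0.8 and 0.8; at 0 it points along the vise's -y; positive = counter-clockwise from above (its end goes toward vise +x). Stays where left. At the grip: about 2 N to move it alone, 5 N driving the wheel, 6 N while squeezing the pad; it goes firm when the jaw's travel ends.
- handle_grip (a point): Middle of the black hand grip, 120 mm from the ratchet axis, 43 mm above the desk. Level bar 18 mm thick, 62 mm long, z 34 to 52, free space beneath; push it from either side or straddle it from above. Its own x points outward along the handle.
- pawl (a joint): Red lever's angle relative to the handle (rad): 0 = loosening (as at the start; leans 0.32 rad clockwise, toward vise -x), 0.64 = tightening (leans as far the other way, toward +x); snaps over past 0.32, but may rest at 0.41 on a tooth until the handle moves. When tightening, positive handle swings close the jaw, return swings click back freely; up to 0.4 rad of each stroke is lost between teeth.
- lever_tip (a point): On the red lever's upright thumb post, 10 mm diameter, free from z 53 to 72 mm above the desk; this point at z 62. The lever's pivot is on the handle 46 mm from the ratchet axis, the post 26 mm farther out; handle top beneath at z 47. Flipping takes about 1.5 N sideways over 16 mm; the handle may give a few degrees as it flips, and follows if the lever is pushed on against its end.
- jaw (a joint): Travel of the moving aluminium jaw toward vise +y (m): 0 = open as at the start, 0.026 = end of travel; 10 mm per rad of ratchet wheel; stays where left. It meets the board after about 0.019.
- pad (a joint): How far the jaw's orange pad (55 x 6 x 22 mm plate, its face at vise y = 62 mm + jaw travel) is pressed back toward the jaw on its springs (m): 0 = free, with a 6 mm gap behind it; about 0.006, gap closed, when the jaw is at the end of its travel on the board. Spring 2500 N/m.
- flux_bottle: Bystander: small amber bottle with a black spout, 34 mm diameter, 109 mm tall, origin under its centre, beyond the vise.
- tape_black: Bystander: roll of black tape, 66 x 72 x 18 mm, lying flat on the near side of the vise, origin under its centre.
- screwdriver_cross: Bystander: screwdriver with a red handle, 170 mm long, lying left of the vise, origin under its centre.
There are look-alikes about, which are no part of the job. Leave any yellow look-alike of the part that bears board_centre alone.

How it is judged (in metres and radians):
On the way, in this order (a step that is already met when the one before it is completed fails the run):
1. the board rests against the end stop (x of board_centre in the frame of vise above 0.007 m), for 0.2 s.
2. the red lever is flipped to the tightening side (value of joint pawl above 0.5 rad), for 0.2 s.
At the end, for the whole second after the job is handed in: The board lies at rest between the jaws, square to them within 0.1 rad and within 5 mm of the end stop, against the fixed jaw; the jaw's pad is squeezed in by more than 2.5 mm; the lever is still on the tightening side (value of joint pad above 0.0025 m and value of joint pawl above 0.33 rad and x of board_centre in the frame of vise above 0.006 m and y of board_centre in the frame of vise above 0.1 m and angle between the y axis of board_centre and the x axis of vise, either way round below 0.1 rad and linear speed of board below 0.02 m/s); the robot touches nothing.
It fails at once if the jaw is pushed directly by the robot instead of through the handle (contact force between any of the fingers, the arm and jaw above 6 N).
It fails at once if a bystander is disturbed by more than 30 mm (distance of any of flux_bottle, tape_black, screwdriver_cross from where it was at the start of the episode above 0.03 m).
It fails at once if the flux bottle is knocked over (angle between flux_bottle's own z axis and vertical above 0.5 rad).
It also fails if it takes over 72 s, if anything falls off the work surface, if the arm or the gripper's body presses on something with over 40 N, if the wrist force passes 120 N, or if a joint passes its speed limit or range.

## Working session

There is one attempt and no reset: what is moved stays moved. The work goes in short steps, Python scripts to look and compute and a shell command to move; the robot and the scene stay as the last step left them, time stands still between calls to the robot, and variables do not carry over. Pictures are saved under pics/ and viewed, at most 10 in all, crops included, and the job is handed in when it is done.

```bash
mkdir -p pics; ls; python3 - <<'E'
from cell import arm
import cv2
s=arm.state();print(s, arm.tips_ahead)
for n in("scene","side"):
    cv2.imwrite(f"pics/{n}0.png",arm.get_image(n)[:,:,::-1]);c=arm.get_calibration(n);print(n,c)
print(arm.get_calibration("wrist"))
E
```

```text
pics
{'t': 0.0, 'q': array([-1.17699391e+00,  3.20282622e-01,  1.56569155e+00,  5.49818457e-06,
        1.25737929e+00, -1.99832948e-02]), 'joint_velocities': array([ 8.67688729e-04, -8.25401743e-05,  4.78464745e-04,  8.71224595e-04,
        1.18495870e-03,  1.32573963e-03]), 'effort': array([-4.71527824e-05, -4.15518165e+01, -2.34159493e+01, -2.05458946e-04,
        8.13071500e-03, -2.64199649e-06]), 'tool_pos': array([ 231.03383832, -526.05378608,  247.48269181]), 'eef_rot': array([ 9.78673703e-01,  2.05419105e-01, -1.61030507e-04, -8.65555631e-04]), 'ft_force': array([-0.43116275, -0.28042988,  1.26267485]), 'moment': array([ 0.02670584,  0.00849471, -0.01025806]), 'grip_force': 0.0, 'opening': 85.44570480670548} 17.0
scene {'intrinsics': array([[393.39030426,   0.        , 279.72472369],
       [  0.        , 393.39030426, 204.11882964],
       [  0.        ,   0.        ,   1.        ]]), 'rvec': array([ 2.16239104, -1.29812343,  0.447387  ]), 'tvec': array([ 20.9875624 , 462.19029396, 564.49470222])}
side {'intrinsics': array([[431.84198678,   0.        , 277.78396705],
       [  0.        , 431.84198678, 206.77017059],
       [  0.        ,   0.        ,   1.        ]]), 'rvec': array([ 0.02097708, -2.59675071,  1.72042073]), 'tvec': array([ 492.21728056,  -49.97447333, 1146.47967862])}
{'intrinsics': array([[306.05970284,   0.        , 278.51834665],
       [  0.        , 306.05970284, 207.52602967],
       [  0.        ,   0.        ,   1.        ]]), 'tool_from_camera': array([[-3.10762433e-04, -9.59181264e-01, -2.82791809e-01,
         7.18934872e+01],
       [ 9.99999658e-01, -8.12746941e-05, -8.23238706e-04,
         7.82357173e-01],
       [ 7.66651325e-04, -2.82791968e-01,  9.59180961e-01,
        -1.25927034e+02],
       [ 0.00000000e+00,  0.00000000e+00,  0.00000000e+00,
         1.00000000e+00]])}
```

View pics/scene0.png

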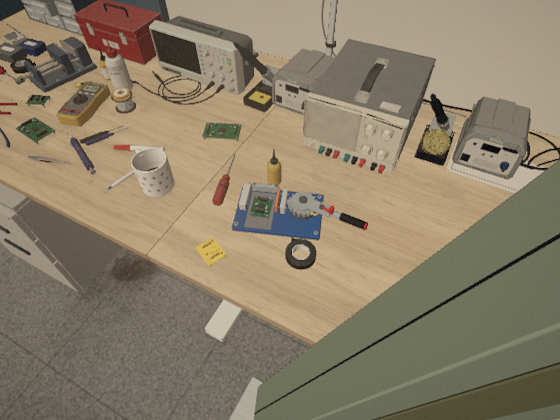

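View pics/side0.png

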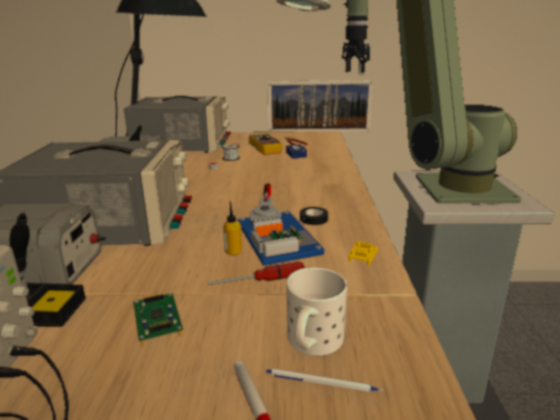

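The scene view shows the vise around (280,210): cover at (303,205), handle grip at (350,221), board at (262,206), bottle at (274,170), tape at (301,253). The side view agrees with this.

```bash
cat > h.py <<'E'
from cell import arm
import cv2, numpy as np
from scipy.spatial.transform import Rotation as R
def cam(n,s=None):
    c=arm.get_calibration(n);K=c["intrinsics"]
    if n=="wrist":
        s=s or arm.state();T=c["tool_from_camera"];Rw=R.from_quat(s["eef_rot"]).as_matrix()
        return K,Rw@T[:3,:3],Rw@T[:3,3]+s["tool_pos"]
    Rc=cv2.Rodrigues(np.array(c["rvec"]))[0];return K,Rc.T,-Rc.T@np.array(c["tvec"])
def ray(C,u,v,z):
    K,Rw,o=C;d=Rw@np.linalg.solve(K,[u,v,1]);return (o+d*(z-o[2])/d[2])[:2].round(1)
E
python3 - <<'E'
from h import *
C=cam("scene")
for n,u,v,z in [("cover",303,205,52),("grip",352,221,43),("NR",321,237,14),("NL",234,234,14),("FL",243,185,14),("FR",325,195,14),("board",262,207,27),("bottle",274,183,0),("tape",301,253,9)]: print(n,ray(C,u,v,z))
im=arm.get_image("scene")[160:280,200:400]
cv2.imwrite("pics/crop.png",cv2.resize(im,(800,480),interpolation=cv2.INTER_CUBIC)[:,:,::-1])
E
```

```text
cover [497.4 231.8]
grip [513.7 121.8]
NR [463.4 169.8]
NL [381.1 342.1]
FL [513.1 399.8]
FR [577. 211.]
board [467.  319.6]
bottle [564.8 342.6]
tape [409.3 191.6]
```

View pics/crop.png

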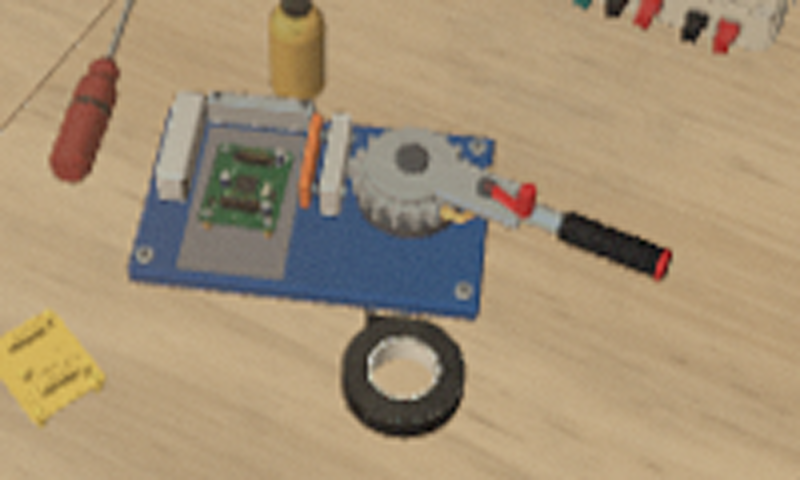

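```bash
cat >> h.py <<'E'
from scipy.optimize import least_squares
def proj(C,p):
    K,Rw,o=C;q=(np.atleast_2d(p)-o)@Rw@K.T;return q[:,:2]/q[:,2:]
def V(p,x): 
    c,s=np.cos(p[2]),np.sin(p[2]);x=np.atleast_2d(x);return np.c_[p[0]+c*x[:,0]-s*x[:,1],p[1]+s*x[:,0]+c*x[:,1],x[:,2]]
def fit(C,pts,uv,p0=(500,230,-.4)):
    r=least_squares(lambda p:(proj(C,V(p,pts))-uv).ravel(),p0,x_scale=(10,10,.1));return r.x,r.fun.reshape(-1,2)
E
python3 - <<'E'
from h import *
C=cam("scene")
p,f=fit(C,[(0,0,54),(-72,152,14),(-72,-46,14),(52,-46,14)],np.array([(303,199.5),(232.5,230),(319.5,238.7),(323.7,195)]))
print(p.round(3),f.round(1))
print(ray(C,200+248/4,160+185/4,27),ray(C,200+522/4,160+190/4,66),ray(C,200+610/4,160+245/4,50))
E
```

```text
[5.09929e+02 2.37736e+02 3.69000e-01] [[ 0.1  0.1]
 [-1.2 -0.3]
 [ 1.1 -0.2]
 [-0.   0.2]]
[468.8 320.7] [508.5 172.3] [508.4 119.5]
```

```bash
python3 - <<'E'
from h import *
s=arm.state();Rw=R.from_quat(s["eef_rot"]).as_matrix()
print((Rw.T@(np.array([505,265,330])-s["tool_pos"])).round())
E
```

```text
[ 569. -614.  -81.]
```

```bash
python3 -m crank '[[0.028,-0.03,-0.004,0,0.3],[0.056,-0.06,-0.008,0,0.3],[0.084,-0.09,-0.012,0,0.3],[0.112,-0.12,-0.016,0,0.3],[0.14,-0.15,-0.02,0,0.3]]'
python3 -m crank '[[0.028,-0.03,-0.004,0,0.3],[0.056,-0.06,-0.008,0,0.3],[0.084,-0.09,-0.012,0,0.3],[0.112,-0.12,-0.016,0,0.3],[0.14,-0.15,-0.02,0,0.3]]'
python3 -m crank '[[0.028,-0.03,-0.004,0,0.3],[0.056,-0.06,-0.008,0,0.3],[0.084,-0.09,-0.012,0,0.3],[0.112,-0.12,-0.016,0,0.3],[0.14,-0.15,-0.02,0,0.3]]'
python3 -m crank '[[0.028,-0.03,-0.004,0,0.3],[0.056,-0.06,-0.008,0,0.3],[0.084,-0.09,-0.012,0,0.3],[0.112,-0.12,-0.016,0,0.3],[0.14,-0.15,-0.02,0,0.3]]'
python3 -m crank '[[0.01,-0.014,0,0.045,0.3],[0.01,-0.014,0,0.045,0.3],[0.01,-0.014,0,0.045,0.3],[0.01,-0.014,0,0.045,0.3],[0.01,-0.014,0,0.045,0.3]]'
python3 - <<'E'
from h import *
s=arm.state();print(s["t"],s["tool_pos"],s["eef_rot"],s["q"],s["opening"])
import pickle;pickle.dump(s,open("s1.pkl","wb"))
cv2.imwrite("pics/w1.png",arm.get_image("wrist")[:,:,::-1])
E
```

```text
t: 0.57
tool_pos: [299.1, -331.0, 268.2]
eef_rot: [0.979, 0.205, -0.0, -0.0]
ft_force: [0.5, -0.3, -0.5]
opening: 26.4
grip_force: 0.0
t: 0.98
tool_pos: [366.8, -137.3, 288.5]
eef_rot: [0.979, 0.205, 0.0, 0.0]
ft_force: [1.8, -0.2, 0.1]
opening: 25.7
grip_force: 0.0
t: 1.4
tool_pos: [434.8, 56.5, 308.5]
eef_rot: [0.979, 0.206, 0.0, 0.0]
ft_force: [1.3, -0.7, -0.2]
opening: 25.7
grip_force: 0.0
t: 1.82
tool_pos: [502.7, 250.2, 328.2]
eef_rot: [0.979, 0.206, -0.0, 0.0]
ft_force: [1.1, 0.1, -0.0]
opening: 25.8
grip_force: 0.0
t: 2.23
tool_pos: [505.9, 263.6, 328.3]
eef_rot: [0.983, 0.183, -0.0, 0.0]
ft_force: [0.2, -0.6, 0.4]
opening: 25.7
grip_force: 0.0
2.2333 [505.86416675 263.58557337 328.34285091] [ 9.83132351e-01  1.82895183e-01 -2.14119553e-04  2.93082991e-04] [ 4.60427410e-01  2.74648432e-01  1.42915238e+00 -4.50946831e-04
  1.43836384e+00  1.66342238e+00] 25.688513389180162
```

View pics/w1.png

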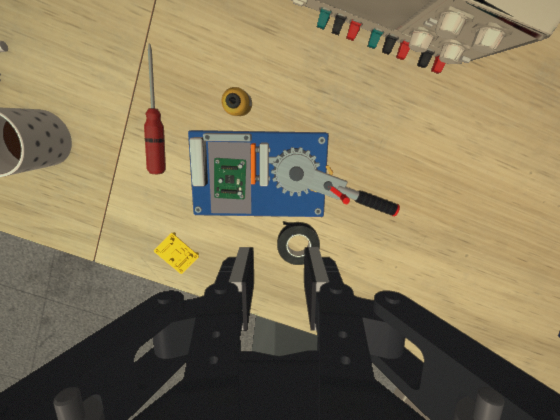

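```bash
python3 - <<'E'
from h import *
import pickle;s=pickle.load(open("s1.pkl","rb"));C=cam("wrist",s)
p,f=fit(C,[(0,0,54),(-72,152,14),(-72,-46,14),(52,-46,14),(52,152,14)],np.array([(296,173),(193,217),(325,217),(328,132),(189,132)]),(510,238,.37))
print(p.round(3),f.round(1));np.save("p.npy",p)
def inv(w): 
    c,q=np.cos(p[2]),np.sin(p[2]);d=w-p[:2];return np.array([c*d[0]+q*d[1],-q*d[0]+c*d[1]]).round(1)
for n,u,v,z in [("board",231,178.5,27),("bTL",217,158,27),("bTR",246,158,27),("bBL",215,198,27),("bBR",244,199,27),("tip",345.5,200.5,72),("grip",377,203,52),("tape",298,243,18),("bottle",235,100,109),("stopL",203,138,34),("stopR",250,138,34)]:
    w=ray(C,u,v,z);print(n,w,inv(w))
print("tool",inv(s["tool_pos"][:2]),R.from_quat(s["eef_rot"]).as_matrix()[:,0])
im=arm.get_image("wrist")[115:235,175:415]
cv2.imwrite("pics/w1c.png",cv2.resize(im,(800,400),interpolation=cv2.INTER_CUBIC)[:,:,::-1])
E
```

```text
[5.14590e+02 2.40556e+02 3.66000e-01] [[ 0.7  1. ]
 [ 0.9 -0.7]
 [-0.3 -0.5]
 [ 0.7  0.2]
 [-2.  -0.1]]
board [471.3 321.7] [-11.4  91.3]
bTL [491.7 349.1] [ 17.5 109.5]
bTR [506.2 311.5] [17.6 69.2]
bBL [435.9 334.2] [-40.  115.6]
bBR [449.5 294.7] [-41.4  73.9]
tip [507.9 170.9] [-31.2 -62.6]
grip [516.7 123.1] [ -40.1 -110.4]
tape [410.6 194.2] [-113.7   -6.1]
bottle [572.9 338.4] [89.5 70.5]
stopL [511.8 373.8] [ 45.1 125.4]
stopR [534.4 314.9] [45.1 62.3]
tool [ 0.1 24.6] [ 9.33098612e-01  3.59620217e-01 -5.28222654e-04]
```

View pics/w1c.png

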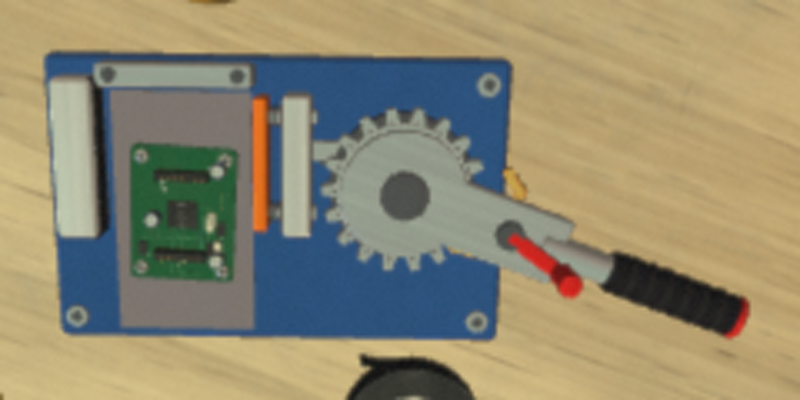

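The wrist view shows the vise squarely: base corners (189,132), (328,132), (325,217) and (193,217), hub at (296,173), board at (231,178), lever post at (345,200), grip at (377,203). I'll now place the fingers behind the board's near edge.

```bash
python3 -m crank '[[-0.025,-0.023,0.02,0,0.3],[-0.05,-0.046,0.04,0,0.3],[-0.07,-0.068,0.07,0,0.3],[-0.07,-0.068,0.11,0,0.3],[-0.07,-0.068,0.15,0,0.3]]'
python3 -m crank '[[0,0,0.035,0,0.3],[0,0,0.07,0,0.3],[0,0,0.105,0,0.3],[0,0,0.13,0,0.3],[0,0,0.143,0,0.3]]'
python3 - <<'E'
from h import *
s=arm.state();p=np.load("p.npy");print(s["t"],s["tool_pos"],s["opening"],s["ft_force"])
C=cam("wrist",s);print(V(p,[(0,0,0)]))
cv2.imwrite("pics/w2.png",arm.get_image("wrist")[:,:,::-1])
E
```

```text
t: 2.75
tool_pos: [415.4, 303.1, 178.6]
eef_rot: [0.983, 0.184, 0.002, -0.001]
ft_force: [0.6, 0.2, -0.7]
opening: 25.6
grip_force: 0.0
t: 3.17
tool_pos: [414.9, 301.1, 32.6]
eef_rot: [0.983, 0.183, -0.002, 0.001]
ft_force: [0.3, 0.7, 0.8]
opening: 25.8
grip_force: 0.0
3.1667 [414.91969942 301.101647    32.58885926] 25.841758834587466 [0.27232557 0.66219646 0.77033306]
[[514.58977666 240.55638308   0.        ]]
```

View pics/w2.png

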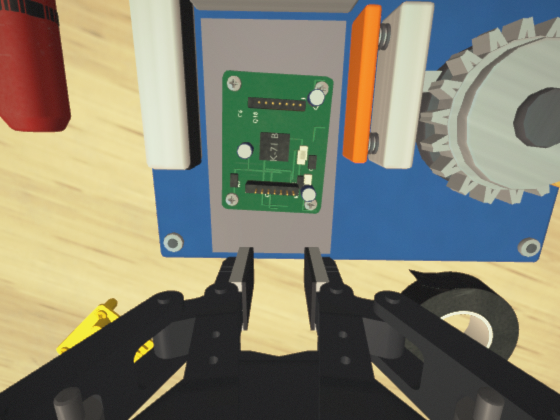

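The fingers stand behind the board (near edge at about row 212, fingers at 242 and 312) and are centred on it. Pushing now.

```bash
python3 -m crank '[[0.012,0,0,0,0.3],[0.020,0,0,0,0.3],[0.025,0,0,0,0.3],[0.030,0,0,0,0.3],[0.034,0,0,0,0.3]]'
python3 -m crank '[[0.0015,0,0,0,0.3],[0.003,0,0,0,0.3],[0.0045,0,0,0,0.3],[0.006,0,0,0,0.3],[0.006,0,0,0,0.3]]'
python3 - <<'E'
from h import *
s=arm.state();print(s["t"],s["tool_pos"],s["opening"],s["ft_force"])
cv2.imwrite("pics/w3.png",arm.get_image("wrist")[:,:,::-1])
E
```

```text
t: 3.63
tool_pos: [448.8, 315.4, 36.1]
eef_rot: [0.983, 0.183, 0.0, -0.0]
ft_force: [-0.8, -0.6, 0.0]
opening: 26.1
grip_force: 0.3
t: 4.05
tool_pos: [453.9, 317.6, 35.3]
eef_rot: [0.983, 0.183, 0.0, -0.0]
ft_force: [0.0, -0.2, -0.8]
opening: 25.7
grip_force: 0.0
4.05 [453.93893198 317.61742484  35.30926297] 25.7141948315322 [ 0.02391607 -0.24612536 -0.83087907]
```

View pics/w3.png

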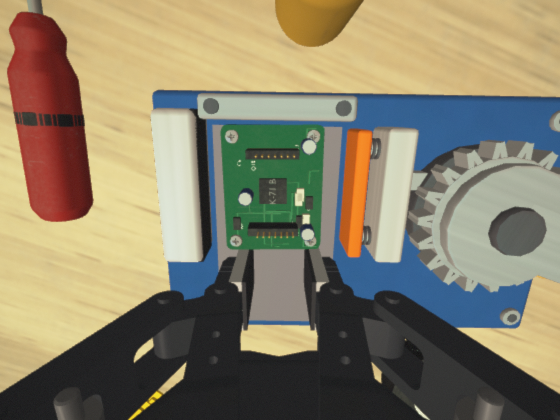

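The board now sits square, with its far edge at row 125 and the stop's edge at about row 119. There are a few millimetres left, so I'll push until force builds.

```bash
python3 -m crank '[[0.001,0,0,0,0.3],[0.002,0,0,0,0.3],[0.003,0,0,0,0.3],[0.004,0,0,0,0.3],[0.004,0,0,0,0.3]]'
python3 -m crank '[[0.0005,0,0,0,0.3],[0.001,0,0,0,0.3],[0.0015,0,0,0,0.3],[0.002,0,0,0,0.3],[0.002,0,0,0,0.3]]'

```

```text
t: 4.52
tool_pos: [455.6, 318.2, 35.1]
eef_rot: [0.983, 0.183, -0.002, 0.001]
ft_force: [-6.3, -1.4, 4.3]
opening: 25.5
grip_force: 2.9
t: 4.93
tool_pos: [455.8, 318.2, 34.9]
eef_rot: [0.983, 0.183, -0.004, 0.001]
ft_force: [-8.0, -2.7, 7.6]
opening: 25.7
grip_force: 4.8
```

The force has risen to about 8 N with no more travel, so the board is against the stop. I'll retreat, lift, and go to the lever's -x side.

```bash
python3 -m crank '[[-0.012,0,0,0,0.3],[-0.025,0,-0.01,0,0.3],[-0.025,0,-0.045,0,0.3],[-0.025,0,-0.08,0,0.3],[-0.028,0.035,-0.08,0,0]]'
python3 -m crank '[[-0.002,0.036,0,0.1,0],[-0.004,0.072,0,0.2,0],[-0.008,0.11,0,0.3,0],[-0.011,0.11,0.015,0.35,0],[-0.011,0.11,0.038,0.35,0]]'
python3 -m crank '[[0,0,0,0,0],[0,0,0,0,0],[0,0,0,0,0],[0,0,0,0,0],[0,0,0,0,0]]'
python3 - <<'E'
from h import *
s=arm.state();p=np.load("p.npy");C=cam("wrist",s)
c,q=np.cos(p[2]),np.sin(p[2]);d=s["tool_pos"][:2]-p[:2];print("tool vise",c*d[0]+q*d[1],-q*d[0]+c*d[1],s["tool_pos"][2],s["opening"])
print(proj(C,V(p,[(-31.2,-62.6,72),(-31.2,-62.6,53)])))
cv2.imwrite("pics/w4.png",arm.get_image("wrist")[:,:,::-1])
E
```

```text
t: 5.35
tool_pos: [449.7, 282.9, 121.7]
eef_rot: [0.983, 0.186, 0.008, -0.004]
ft_force: [1.8, 0.2, 0.7]
opening: 14.6
grip_force: 0.0
t: 5.77
tool_pos: [477.8, 168.8, 79.0]
eef_rot: [1.0, 0.007, 0.003, -0.001]
ft_force: [-0.8, 0.9, 0.0]
opening: 0.0
grip_force: 0.0
t: 6.18
tool_pos: [475.9, 171.0, 78.3]
eef_rot: [1.0, 0.01, 0.001, -0.0]
ft_force: [-0.4, -0.2, 0.9]
opening: 0.1
grip_force: 0.0
tool vise -61.01877736263158 -51.068239970766506 78.28290600771584 0.06405665426446952
[[278.92551943 210.05796861]
 [278.90416181 199.32605277]]
```

View pics/w4.png

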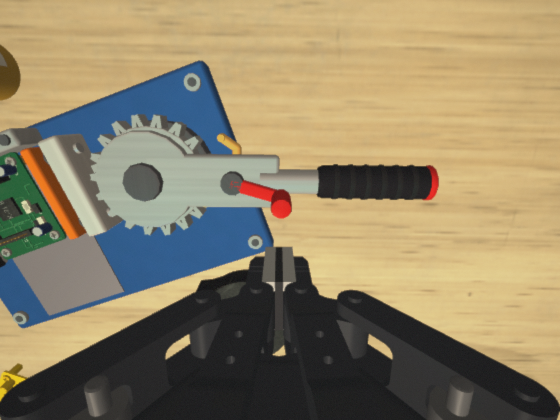

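The closed fingers (column 280) are lined up with the post at (281,205). Pushing the lever over.

```bash
python3 -m crank '[[0.005,0,0.004,0,0],[0.012,0,0.004,0,0],[0.02,0,0.004,0,0],[0.027,0,0.004,0,0],[0.034,0,0.004,0,0]]'
python3 -m crank '[[0.003,0,0,0,0],[0.006,0,0,0,0],[0.006,0,0,0,0],[0.006,0,0,0,0],[0.006,0,0,0,0]]'
python3 -m crank '[[-0.01,0,0,0,0],[-0.03,0,0,0,0],[-0.04,0,0,0,0],[-0.04,0,0,0,0],[-0.04,0,0,0,0]]'
python3 - <<'E'
from h import *
s=arm.state();p=np.load("p.npy")
c,q=np.cos(p[2]),np.sin(p[2]);d=s["tool_pos"][:2]-p[:2];print("tool vise",c*d[0]+q*d[1],-q*d[0]+c*d[1],s["tool_pos"][2],s["opening"])
cv2.imwrite("pics/w5.png",arm.get_image("wrist")[:,:,::-1])
E
```

```text
t: 6.65
tool_pos: [509.9, 171.0, 73.2]
eef_rot: [1.0, 0.009, -0.0, -0.0]
ft_force: [-3.6, 1.0, 0.1]
opening: -0.0
grip_force: 1.6
t: 7.07
tool_pos: [514.7, 171.3, 73.1]
eef_rot: [1.0, 0.009, -0.001, -0.0]
ft_force: [-3.0, 2.5, -0.3]
opening: -0.1
grip_force: 1.7
t: 7.48
tool_pos: [475.5, 170.4, 73.7]
eef_rot: [1.0, 0.01, 0.001, -0.0]
ft_force: [0.8, 0.1, 0.5]
opening: -0.2
grip_force: 0.0
tool vise -61.578188845252456 -51.57824088080381 73.69778829183274 -0.19622836532270196
```

View pics/w5.png

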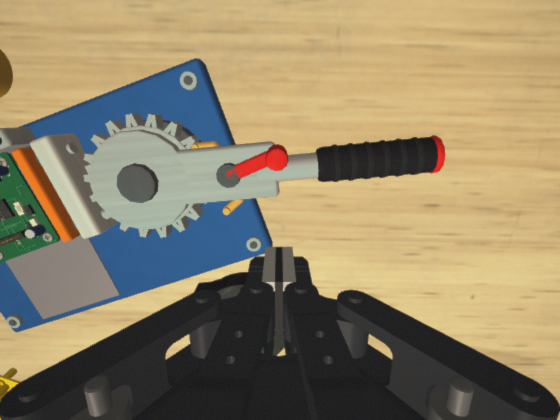

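The lever is flipped to (277,157), on the +x side of the handle, and the handle gave by about 0.1 rad. I'll work out the grip position, the clearance to the power supply, and then helper arc numbers.

```bash
cat >> h.py <<'E'
def arc(h0,hs,r=122):
    """rows for handle angles hs, from TCP actual pose; target: inward heading yaw+pi/2+h, radius r"""
    p=np.load("p.npy");s=arm.state();Rw=R.from_quat(s["eef_rot"]).as_matrix();a=np.arctan2(Rw[1,0],Rw[0,0])
    for h in hs:
        w=V(p,[(r*np.sin(h),-r*np.cos(h),0)])[0];d=w[:2]-s["tool_pos"][:2]
        x=np.cos(a)*d[0]+np.sin(a)*d[1];y=np.sin(a)*d[0]-np.cos(a)*d[1]
        t=(a-(p[2]+np.pi/2+h)+np.pi)%(2*np.pi)-np.pi
        print(f"h={h:.2f} [{x/1e3:.3f},{y/1e3:.3f}] turn {t:.3f}")
def vise(w):
    p=np.load("p.npy");c,q=np.cos(p[2]),np.sin(p[2]);d=np.asarray(w)[:2]-p[:2];return np.array([c*d[0]+q*d[1],-q*d[0]+c*d[1]])
def hang(w): v=vise(w);return np.arctan2(v[0],-v[1]),np.hypot(*v)
E
python3 - <<'E'
from h import *
import pickle;C=cam("wrist")
print(hang(ray(C,380,158,50)),hang(ray(C,440,154,46)),hang(ray(C,320,165,48)))
s=pickle.load(open("s1.pkl","rb"));C1=cam("wrist",s);print(ray(C1,435,65,30),ray(C1,322,18,30),ray(C1,540,38,80))
arc(0,[-.26,-.25,-.2]); print(arm.state()["q"])
E
```

```text
(np.float64(-0.23396950262186608), np.float64(120.10156332742642)) (np.float64(-0.24777757074363752), np.float64(151.01033369041468)) (np.float64(-0.23914974569412117), np.float64(90.9873613623036))
[704.2 126.2] [700.9 281.1] [754.   51.4]
h=-0.26 [0.050,0.052] turn -1.658
h=-0.25 [0.051,0.052] turn -1.668
h=-0.20 [0.058,0.051] turn -1.718
[ 3.21329948e-01  3.93469715e-01  1.95952456e+00 -6.55428393e-04
  7.86018999e-01  1.87344164e+00]
```

```bash
python3 -m crank '[[0,0,-0.035,-0.1,0],[0,0,-0.06,-0.2,0.1],[0.02,0.02,-0.06,-0.32,0.2],[0.04,0.04,-0.06,-0.44,0.35],[0.052,0.052,-0.06,-0.56,0.35]]'
python3 -m crank '[[0,0,0,-0.12,0.35],[0,0,0,-0.24,0.35],[0,0,0,-0.36,0.35],[0,0,0,-0.48,0.35],[0,0,0,-0.6,0.35]]'
python3 -m crank '[[0,0,0,-0.12,0.35],[0,0,0,-0.24,0.35],[0,0,0,-0.36,0.35],[0,0,0,-0.48,0.35],[0,0,0,-0.5,0.35]]'
python3 - <<'E'
from h import *
s=arm.state();print(s["t"],s["tool_pos"],s["q"],s["opening"],hang(s["tool_pos"]))
arc(0,[-.24])
C=cam("wrist",s);im=arm.get_image("wrist");p=np.load("p.npy");h=-.24
print(proj(C,V(p,[(r*np.sin(h),-r*np.cos(h),z) for r,z in((72,72),(0,54),(46,50))])))
m=((im[:,:,0].astype(int)>130)&(im[:,:,1]<60)&(im[:,:,2]<70)).astype(np.uint8)
print(cv2.connectedComponentsWithStats(m)[2:])
E
```

```text
t: 7.95
tool_pos: [531.5, 118.1, 134.5]
eef_rot: [0.958, 0.288, 0.002, 0.001]
ft_force: [-0.7, -0.6, -0.1]
opening: 29.8
grip_force: 0.0
t: 8.37
tool_pos: [529.6, 119.1, 133.5]
eef_rot: [0.83, 0.558, 0.001, 0.001]
ft_force: [-0.2, 0.2, 0.2]
opening: 29.9
grip_force: 0.0
t: 8.78
tool_pos: [529.4, 119.2, 133.5]
eef_rot: [0.667, 0.745, 0.001, 0.001]
ft_force: [-0.4, -0.5, -0.3]
opening: 30.1
grip_force: 0.0
8.7833 [529.40224988 119.22841838 133.45674942] [ 2.00542976e-01  3.68510317e-01  1.80641102e+00 -4.79577916e-04
  9.65062365e-01  9.02545255e-02] 30.067384256342656 (np.float64(-0.2445081226950929), np.float64(122.22881976429093))
h=-0.24 [0.000,0.001] turn -0.015
[[277.52495224 153.33993648]
 [275.60865208  28.19863967]
 [276.96448398 109.30073359]]
(array([[     0,      0,    560,    420, 233399],
       [   528,     64,     32,     19,    439],
       [   274,    107,     23,     51,    501],
       [   501,    164,     33,     17,    442],
       [   484,    225,     31,     17,    350],
       [   265,    249,     21,      8,     69]], dtype=int32), array([[278.20797433, 209.94396291],
       [546.39179954,  72.01138952],
       [284.58682635, 135.05389222],
       [517.42533937, 170.71266968],
       [499.41428571, 232.72285714],
       [275.30434783, 253.71014493]]))
```

```bash
python3 -m crank '[[0,0,0.03,-0.01,0.35],[0,0,0.055,-0.01,0.35],[0,0,0.075,-0.01,0.35],[0,0,0.085,-0.01,0.35],[0,0,0.085,-0.01,0.35]]'
python3 - <<'E'
from h import *
print(arm.state()["opening"],arm.state()["ft_force"])
arc(0,[-.12,0,.12,.24,.35])
E
```

```text
t: 9.25
tool_pos: [527.2, 119.0, 46.2]
eef_rot: [0.665, 0.747, -0.002, -0.001]
ft_force: [-0.2, 0.1, -0.2]
opening: 29.9
grip_force: 0.0
29.921448540892584 [-0.23252583  0.06009189 -0.17436691]
h=-0.12 [0.001,0.017] turn -0.130
h=0.00 [0.004,0.032] turn -0.250
h=0.12 [0.008,0.046] turn -0.370
h=0.24 [0.015,0.059] turn -0.490
h=0.35 [0.021,0.070] turn -0.600
```

```bash
python3 -m crank '[[0.001,0.015,0,-0.12,0.35],[0.004,0.029,0,-0.24,0.35],[0.008,0.043,0,-0.36,0.35],[0.014,0.056,0,-0.48,0.35],[0.021,0.069,0,-0.6,0.35]]'
python3 -m crank '[[0.001,0.012,0,-0.1,0.35],[0.002,0.024,0,-0.2,0.35],[0.005,0.036,0,-0.3,0.35],[0.009,0.047,0,-0.4,0.35],[0.009,0.047,0,-0.4,0.35]]'
python3 - <<'E'
from h import *
s=arm.state();print(hang(s["tool_pos"]),s["q"],s["moment"])
arc(0,[.2,-.4,-.8])
E
```

```text
t: 9.67
tool_pos: [593.3, 147.4, 48.4]
eef_rot: [0.412, 0.911, -0.002, -0.002]
ft_force: [-4.9, -1.8, -2.9]
opening: 29.8
grip_force: 2.2
t: 10.08
tool_pos: [624.6, 186.9, 48.8]
eef_rot: [0.224, 0.975, 0.0, 0.0]
ft_force: [-0.6, -0.3, 0.1]
opening: 29.9
grip_force: 0.3
(np.float64(0.751126237366056), np.float64(122.40183323819372)) [ 2.73286357e-01  6.07880810e-01  1.62412801e+00 -4.45904740e-04
  9.08785752e-01 -8.45987584e-01] [-0.0737716   0.04849081 -0.03526539]
h=0.20 [0.019,-0.064] turn 0.554
h=-0.40 [0.073,-0.111] turn 1.154
h=-0.80 [0.120,-0.122] turn 1.554
```

The first stroke drove the jaw at about 5 N. Now the return stroke, then the second drive.

```bash
for i in 1 2; do :; done; python3 -m crank '[[0.001,-0.015,0,0.12,0.35],[0.004,-0.029,0,0.24,0.35],[0.008,-0.043,0,0.36,0.35],[0.014,-0.056,0,0.48,0.35],[0.021,-0.069,0,0.6,0.35]]'
python3 -m crank '[[0.001,-0.015,0,0.12,0.35],[0.004,-0.029,0,0.24,0.35],[0.008,-0.043,0,0.36,0.35],[0.014,-0.056,0,0.48,0.35],[0.021,-0.069,0,0.6,0.35]]'
python3 -m crank '[[0.001,-0.012,0,0.1,0.35],[0.002,-0.024,0,0.2,0.35],[0.005,-0.036,0,0.3,0.35],[0.007,-0.041,0,0.35,0.35],[0.007,-0.041,0,0.35,0.35]]'
python3 - <<'E'
from h import *
s=arm.state();print(hang(s["tool_pos"]),s["q"],s["moment"])
arc(0,[-.8])
E
```

```text
t: 10.5
tool_pos: [575.8, 133.1, 49.8]
eef_rot: [0.507, 0.862, 0.002, 0.002]
ft_force: [1.1, 1.3, 0.0]
opening: 29.8
grip_force: 0.8
t: 10.92
tool_pos: [505.8, 117.1, 50.0]
eef_rot: [0.739, 0.674, 0.003, 0.002]
ft_force: [1.7, 2.2, -0.2]
opening: 30.0
grip_force: 0.8
t: 11.33
tool_pos: [464.0, 127.7, 49.6]
eef_rot: [0.843, 0.538, 0.001, 0.0]
ft_force: [0.3, 0.3, 0.3]
opening: 29.9
grip_force: 0.0
(np.float64(-0.7875668060710094), np.float64(123.63434998789688)) [ 2.44790190e-01  3.99432585e-01  2.03974201e+00 -6.75346625e-05
  6.99752384e-01  6.80165335e-01] [-0.00421697 -0.0383708   0.00342887]
h=-0.80 [0.002,-0.002] turn -0.001
```

```bash
python3 -m crank '[[0.001,0.015,0,-0.12,0.35],[0.004,0.029,0,-0.24,0.35],[0.008,0.043,0,-0.36,0.35],[0.014,0.056,0,-0.48,0.35],[0.021,0.069,0,-0.6,0.35]]'
python3 -m crank '[[0.001,0.015,0,-0.12,0.35],[0.004,0.029,0,-0.24,0.35],[0.008,0.043,0,-0.36,0.35],[0.014,0.056,0,-0.48,0.35],[0.021,0.069,0,-0.6,0.35]]'
python3 -m crank '[[0.001,0.012,0,-0.1,0.35],[0.002,0.024,0,-0.2,0.35],[0.005,0.036,0,-0.3,0.35],[0.007,0.042,0,-0.36,0.35],[0.007,0.042,0,-0.36,0.35]]'
python3 - <<'E'
from h import *
s=arm.state();print(hang(s["tool_pos"]),s["q"],s["moment"])
E
```

```text
t: 11.75
tool_pos: [534.9, 117.6, 48.9]
eef_rot: [0.644, 0.765, -0.001, -0.001]
ft_force: [-4.3, 3.5, 1.2]
opening: 29.9
grip_force: 2.1
t: 12.17
tool_pos: [599.6, 149.2, 48.8]
eef_rot: [0.389, 0.921, -0.001, -0.001]
ft_force: [-5.3, -0.7, 2.6]
opening: 29.8
grip_force: 2.2
t: 12.58
tool_pos: [626.2, 184.3, 48.8]
eef_rot: [0.219, 0.976, -0.0, 0.0]
ft_force: [-0.7, -2.1, -0.4]
opening: 30.2
grip_force: 0.7
(np.float64(0.7377956112050726), np.float64(124.96076452170698)) [ 2.68898729e-01  6.08842689e-01  1.62210045e+00 -7.58092908e-04
  9.09877211e-01 -8.59427120e-01] [-0.25279356  0.07499793 -0.0373047 ]
```

```bash
python3 -m crank '[[0.003,-0.015,0,0.12,0.35],[0.006,-0.029,0,0.24,0.35],[0.010,-0.043,0,0.36,0.35],[0.016,-0.056,0,0.48,0.35],[0.023,-0.069,0,0.6,0.35]]'
python3 -m crank '[[0.001,-0.015,0,0.12,0.35],[0.004,-0.029,0,0.24,0.35],[0.008,-0.043,0,0.36,0.35],[0.014,-0.056,0,0.48,0.35],[0.021,-0.069,0,0.6,0.35]]'
python3 -m crank '[[0.001,-0.012,0,0.1,0.35],[0.002,-0.024,0,0.2,0.35],[0.005,-0.036,0,0.3,0.35],[0.007,-0.041,0,0.35,0.35],[0.007,-0.041,0,0.35,0.35]]'
python3 -m crank '[[0.001,0.015,0,-0.12,0.35],[0.004,0.029,0,-0.24,0.35],[0.008,0.043,0,-0.36,0.35],[0.014,0.056,0,-0.48,0.35],[0.021,0.069,0,-0.6,0.35]]'
python3 - <<'E'
from h import *
s=arm.state();print(hang(s["tool_pos"]),s["moment"])
E
```

```text
t: 13.0
tool_pos: [575.9, 131.6, 49.2]
eef_rot: [0.502, 0.865, 0.002, 0.001]
ft_force: [0.0, 2.0, 0.1]
opening: 30.1
grip_force: 0.8
t: 13.42
tool_pos: [506.1, 115.0, 49.3]
eef_rot: [0.735, 0.678, 0.002, 0.001]
ft_force: [1.9, 1.3, 1.3]
opening: 29.8
grip_force: 0.8
t: 13.83
tool_pos: [464.2, 125.1, 49.1]
eef_rot: [0.84, 0.542, 0.001, 0.0]
ft_force: [0.4, -0.5, -0.1]
opening: 29.9
grip_force: 0.0
t: 14.25
tool_pos: [535.2, 115.6, 48.4]
eef_rot: [0.64, 0.768, -0.001, -0.002]
ft_force: [-5.9, 3.6, 1.6]
opening: 29.5
grip_force: 2.5
(np.float64(-0.2024688150128855), np.float64(126.6706587052463)) [ 0.37370757  0.89348793 -0.03132856]
```

```bash
python3 -m crank '[[0.002,0.010,0,-0.08,0.35],[0.005,0.020,0,-0.16,0.35],[0.007,0.029,0,-0.24,0.35],[0.010,0.036,0,-0.30,0.35],[0.010,0.036,0,-0.30,0.35]]'
python3 - <<'E'
from h import *
s=arm.state();print(hang(s["tool_pos"]),s["moment"])
E
```

```text
t: 14.67
tool_pos: [565.4, 128.1, 47.4]
eef_rot: [0.518, 0.855, -0.007, -0.003]
ft_force: [-10.2, -13.0, 6.0]
opening: 30.0
grip_force: 7.2
(np.float64(0.05828155451092879), np.float64(123.41264215378138)) [-2.2646643   1.67834716 -0.05591754]
```

```bash
python3 -m crank '[[0,0.002,0,-0.02,0.35],[0,0.004,0,-0.04,0.35],[0,0.005,0,-0.04,0.35],[0,0.005,0,-0.04,0.35],[0,0.005,0,-0.04,0.35]]'
python3 - <<'E'
from h import *
s=arm.state();print(hang(s["tool_pos"]),s["moment"])
E
```

```text
t: 15.08
tool_pos: [567.0, 129.2, 47.3]
eef_rot: [0.502, 0.865, -0.008, -0.005]
ft_force: [-14.2, -15.1, 9.3]
opening: 30.3
grip_force: 9.4
(np.float64(0.07396767022138515), np.float64(123.12211536005)) [-2.53058402  2.34720478 -0.02017978]
```

It has gone firm at about 20 N. Backing off, lifting, and taking a look.

```bash
python3 -m crank '[[0,-0.006,0,0,0.35],[0,-0.012,0,0,0.4],[0,-0.012,0,0,0.4],[0,-0.012,-0.02,0,0.4],[0,-0.012,-0.05,0,0.4]]'
python3 -m crank '[[0,0,-0.04,0,0.4],[0,0,-0.08,0,0.4],[0.03,0,-0.12,0,0.4],[0.06,0,-0.14,0,0.4],[0.06,0,-0.14,0,0.4]]'
python3 - <<'E'
from h import *
s=arm.state();p=np.load("p.npy");C=cam("wrist",s);print(s["tool_pos"],hang(s["tool_pos"]))
im=arm.get_image("wrist");print(proj(C,V(p,[(11,104,27),(11,126,38),(0,0,54),(11,84,38)])))
cv2.imwrite("pics/w6.png",im[:,:,::-1])
E
```

```text
t: 15.5
tool_pos: [561.3, 127.4, 95.9]
eef_rot: [0.503, 0.864, -0.003, -0.003]
ft_force: [1.6, 0.6, 0.1]
opening: 33.9
grip_force: 0.0
t: 15.92
tool_pos: [535.1, 184.5, 245.0]
eef_rot: [0.502, 0.865, 0.006, 0.003]
ft_force: [0.6, 0.2, -0.6]
opening: 33.9
grip_force: 0.0
[535.07407924 184.46906396 244.99245335] (np.float64(-0.01582272515262946), np.float64(59.710920427302135))
[[312.83810355  25.03794274]
 [318.50958261  -4.30907836]
 [286.2688626  130.43925626]
 [310.42720539  44.44081547]]
```

```bash
python3 -m crank '[[0.04,0,0,0,0.4],[0.08,0,0.01,0,0.4],[0.11,0,0.02,0,0.4],[0.11,0,0.02,0,0.4],[0.11,0,0.02,0,0.4]]'
python3 - <<'E'
from h import *
s=arm.state();p=np.load("p.npy");C=cam("wrist",s);print(s["t"],s["tool_pos"])
im=arm.get_image("wrist");h=proj(C,V(p,[(11,104,27),(11,126,38),(0,0,54),(11,84,38)]));print(h)
u,v=h[0].astype(int);x=max(0,u-120);y=max(0,v-80);print(x,y)
cv2.imwrite("pics/w6.png",cv2.resize(im[y:y+180,x:x+240],(800,600),interpolation=cv2.INTER_CUBIC)[:,:,::-1])
E
```

```text
t: 16.38
tool_pos: [478.8, 276.2, 216.6]
eef_rot: [0.501, 0.865, -0.001, -0.0]
ft_force: [-0.1, -0.2, -0.1]
opening: 34.1
grip_force: 0.0
16.3833 [478.82876234 276.19773919 216.6001927 ]
[[319.16514379 136.93935789]
 [324.99443406 114.21393707]
 [292.25436862 240.64015554]
 [316.68493028 158.07053172]]
199 56
```

View pics/w6.png

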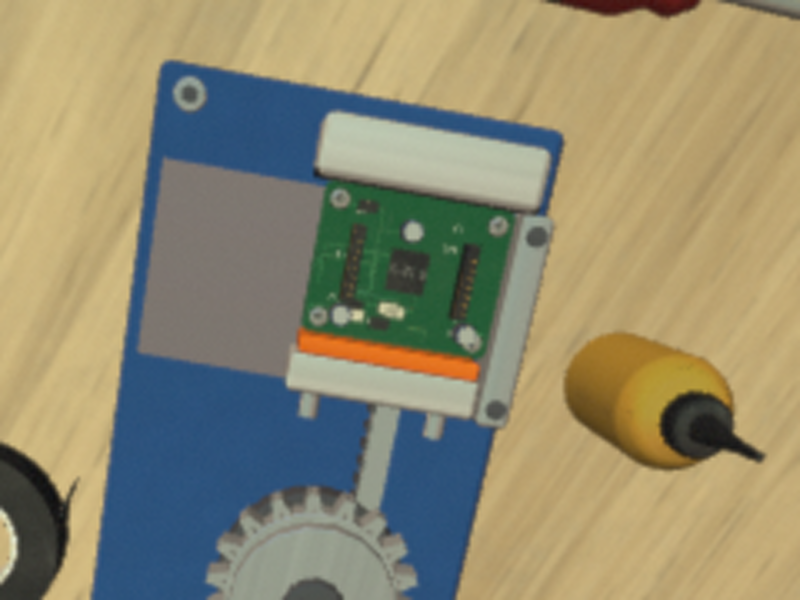

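The board is at the stop, square, and clamped against the fixed jaw. The orange pad is pressed right back to the jaw, with no gap visible and its guide pins sticking out behind. The robot is clear of everything, so I'm handing in.

```bash
python3 -c "
from cell import arm
print(arm.job_done())"
```

```text
the job is handed in; nothing more can be done
None
```

The job is handed in at about 16 s: the last picture shows the board square against the end stop and clamped, with the orange pad pressed fully back; the lever was last seen flipped to tightening, and the robot is clear (the hand-in gave no verdict).

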